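Square a double-flat disc to the alignment bar of a drill jig

TASK

Set up the disc for drilling: first turn it on its spindle by one of its two red studs until its flats lie parallel with the blue alignment bar, with the bar still drawn back. Then slide the bar by its black knob fully home, so that it lies flush against the disc's flat, and let go. Do not bump the green drilling head, which overhangs the work, and leave the spray can and the tape measure where they are.

Things in the scene. Friction and masses are not known exactly. Their poses are not given: they have to be found in the camera images.
- jig: drill jig fixed to the worktop: dark steel plate 16 mm thick, reaching from -85 to +150 mm in x and -80 to +155 mm in y. Origin: worktop level, under the disc's spindle. Axes: +x points away from the robot's side towards the drill column, +y towards the alignment bar, z up.
- head_front (a point): lower front edge, middle, of the green drilling head: a box from 25 to 110 mm in jig x, -50 to +50 mm in jig y, from 112 to 277 mm above the worktop; its chuck is 28 mm wide at x = 68 mm, bit end 67 mm up. Not to be bumped. A gripper beside its front has room only leaning back 25 to 45 degrees, fingers pointing forward (jig +x) and down.
- disc_center (a point): steel disc, 130 mm diameter, 12 mm thick, with two opposite 62 mm long flats 114 mm apart, a yellow line beside each. Turns freely on a vertical spindle at the jig's origin (friction 0.06 N m), stays where left. Point: centre of its top face, 30 mm above the worktop. Its x axis runs through both studs, parallel with the flats. Aligned: its x axis is parallel with jig x, either way round.
- stud_a (a point): one of two equal red studs fixed upright on the disc, 18 mm diameter, 32 mm tall, from 30 to 62 mm above the worktop, on a 24 mm wide, 3 mm thick washer; 42 mm from the spindle, on the disc's -x side. Point: its centre, half-way up.
- stud_b (a point): the other red stud, same size, on the disc's +x side, 42 mm from the spindle. Point: its centre, half-way up. With the disc aligned, one stud lies nearest the robot's side (jig -x) and the other is under the drilling head.
- disc (a joint): angle of the disc about its spindle, rad, growing anticlockwise seen from above; aligned at 0, pi or any multiple of pi. It starts between 0.6 and 2.54.
- bar_knob (a point): black knob upright on the blue bar, 18 mm diameter, from 36 to 68 mm above the worktop, on a washer 24 mm wide, 3 mm thick; 5 mm to the -x side of the spindle in jig x. Point: half-way up. The bar, 116 mm long along jig x, 22 mm wide, slides along jig y only (friction 1.5 N), stays where left; home, the knob is 68 mm from the spindle in jig y.
- bar (a joint): gap in m between the bar's face and where the disc's flat lies when aligned; 0 = home, flush against the flat; grows as the bar is drawn back (jig +y), to 0.065. It starts between 0.042 and 0.060. A disc that is not aligned stops the bar up to 8 mm short of home.
- spray_can: small green spray can with red cap, 50 mm diameter, 146 mm tall, standing to the right of the jig. Origin: centre of its underside. Leave alone.
- tape_measure: yellow tape measure, 69x90x30 mm, lying to the right of the jig. Origin: underside. Leave alone.

How it is judged:
By the outcome, as a careful person would: the job done as asked, in the order asked, and still so for the second after the job is handed in, with the robot touching nothing.
It also fails if it takes over 54 s, if anything falls off the work surface, if the arm or the gripper's body presses on something with over 40 N, if the wrist force passes 120 N, or if a joint passes its speed limit or range.

ROBOT

A 6-joint arm with a two-finger parallel gripper is mounted at the origin on the work surface; the furniture and walls round the work are solid. World frame = base frame: x ahead of the robot, y to its left, z up, the work surface at z = 0. Lengths are in m, angles in rad, forces in N, time in s.
With the tool pointing down it reaches from about 0.375 to 0.9 m from the base axis. Payload 3.1 kg.
Tool frame: the origin (TCP) lies at the very end of the fingers, on their centre line; the grasp point (between the pads) lies 19 mm behind it; x points along the fingers, z is the direction in which the jaws open and shut, and the axes are right-handed (so a half turn about x gives the same grasp; the last joint's range is limited). The gripper opens to 85 mm and grips with 20 to 120 N. Pads are 22 mm wide; open, the fingers measure 114 mm over their backs; the gripper's body (76 mm by 85 mm) begins 54 mm behind the grasp point. The pads swing forward as they close: fully open they stand 13 mm farther back than shut.
Start: joints at [0.985, 0.527, 1.433, -0, 1.181, -0.178], TCP at [0.248, 0.574, 0.231] pointing down, gripper open.
Joint ranges: [-3.08, 3.08], [-0.75, 2.2], [0.22, 2.44], [-1.43, 4.57], [0, 2.65], [-2.85, 2.85]. Speed limits (rad/s): [2.79, 2.79, 3.14, 3.14, 3.14, 3.14].

INTERFACE

Orientations are given as a 3x3 rotation matrix whose columns are the frame's x, y, z axes.
In Python, from station import read_state, snapshot, calibration, hand_in gives the robot as it stands.
- The arm moves only by the shell command python3 -m crank 'ROWS' [FORCE]. ROWS is a JSON object of lists of equal length, an entry for each row: "linear": the shift along the tool's x, y, z as a fraction of full scale, a list of three; "dr": the turn, a rotation vector about the tool's x, y, z as a fraction of full scale, a list of three; "grip": the closure, from -1 (fully open) to 1 (shut), so that 0 is half open. A call has 1 to 10 rows; each row shifts and turns the commanded pose from where the row before left it, along the tool's axes as they then stand; what a row does not reach is not made up. Full scale, the value 1, is 40 cm for a shift and 4 degrees for a turn. A row lasts 1/10 s, in which the tool goes at most 50 mm and 8.59 degrees, less where a joint would pass 70% of its speed; a pose out of reach is approached as far as the arm can. A call with a number of a shift or a turn outside -1 to 1 is refused whole. A call with a gripper value outside its range is refused whole. The fingers move at their own pace and stop on an object; FORCE is the grip in N (left out, the last holds). Time passes only in rows, so rows that do not move let the fingers close. It gives the time, the measured TCP pose, the force and the opening at its end, in the units of the state.
- read_state(): the state, without advancing time (a new reading comes with each control period).
- snapshot(name): name is "scene" or "top"; returns the picture (420x560x3 uint8, red, green, blue); there is no depth.
- calibration(name): a dict with "fov_y" (degrees; the focal length in pixels is half the picture's height over the tangent of half this angle, whatever the lens; pixels are square), "cx", "cy" (the principal point, pixels), "k1" (the pictures are not rectified: a ray, as slopes to the right and down, at radius r is drawn at 1 + k1 r^2 times it, then the intrinsics apply), "R" (3x3) and "t" (3): a world point X has camera coordinates R X + t. Camera axes: x right, y down, z forward; pixel columns grow to the right and rows downward; lengths in m; the calibration is good to about 2 mm. A picture is of the moment at which its call begins. calibration takes no time and is no camera call.
- hand_in(): hands the job in, once; it reports no verdict.
The state is a dict: "time": time; "joint_pos": joint angles; "qvel": joint speeds; "tau": joint torques, N m; "position": TCP position; "tcp_rot": TCP orientation; "ft_force": force on the tool from outside, world axes, zero at the start; "wrist_torque": the same for the moment, N m; "opening": opening from 0.0 (shut) to 1.0 (fully open).
Only numpy, scipy, OpenCV 4.12 (cv2) and the standard library are available. Lean on these libraries where they do the work, as an engineer would, in place of code of your own. Each camera call takes 0.05 s, during which the arm holds its last target.

## Working session

There is one attempt and no reset: what is moved stays moved. The work goes in short steps, Python scripts to look and compute and a shell command to move; the robot and the scene stay as the last step left them, time stands still between calls to the robot, and variables do not carry over. Pictures are saved under pics/ and viewed, and the job is handed in when it is done.

```bash
mkdir -p pics; ls; python3 - <<'E'
from station import *
import cv2,numpy as np
np.set_printoptions(precision=4,suppress=True)
for n in("scene","top"):
    cv2.imwrite(f"pics/{n}0.png",snapshot(n)[:,:,::-1]); c=calibration(n); print(n,c)
print(read_state())
E
```

```text
pics
scene {'fov_y': 48.36987286796689, 'cx': 275.9241142963495, 'cy': 209.80610125792907, 'k1': 0.011176135346041631, 'R': array([[-0.5597, -0.8286, -0.0132],
       [-0.3753,  0.2676, -0.8874],
       [ 0.7389, -0.4917, -0.4607]]), 't': array([0.3163, 0.2395, 0.5657])}
top {'fov_y': 46.91543860628224, 'cx': 283.5708410021424, 'cy': 207.59769664967067, 'k1': -0.0841132206013438, 'R': array([[-0.0041, -1.    , -0.0038],
       [-0.9813,  0.0048, -0.1926],
       [ 0.1926,  0.003 , -0.9813]]), 't': array([0.0478, 0.4904, 0.8588])}
{'time': 0.1, 'joint_pos': array([ 0.9845,  0.5284,  1.4338,  0.    ,  1.1814, -0.1785]), 'qvel': array([ 0.0001, -0.0006, -0.0039, -0.0002,  0.0008, -0.0014]), 'tau': array([  0.0001, -44.3299, -17.8585,  -0.0002,   0.0038,  -0.    ]), 'position': array([0.2475, 0.5732, 0.2304]), 'tcp_rot': array([[-0.0011, -0.918 ,  0.3966],
       [-0.0017,  0.3966,  0.918 ],
       [-1.    ,  0.0004, -0.002 ]]), 'ft_force': array([-0.5459, -0.1273,  0.1896]), 'wrist_torque': array([ 0.0101, -0.0139, -0.0187]), 'opening': 0.9970479544654216}
```

View pics/scene0.png

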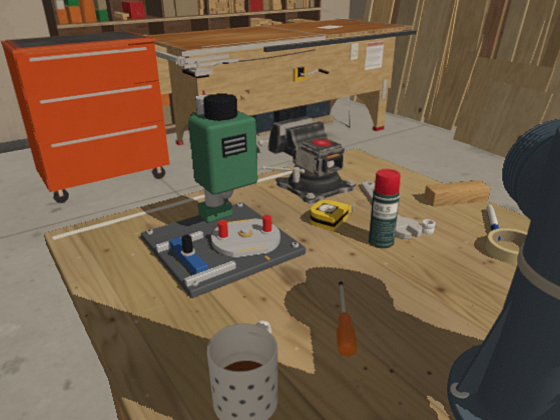

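View pics/top0.png

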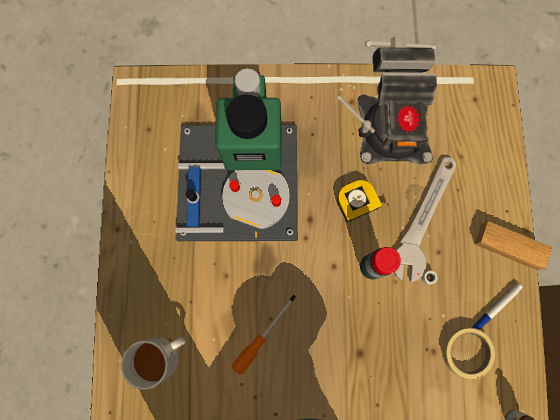

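```bash
cat > h.py <<'E'
from station import *
import cv2,numpy as np
np.set_printoptions(precision=4,suppress=True)
def K(n):
    c=calibration(n); f=210/np.tan(np.radians(c['fov_y']/2)); return c,f
def proj(n,X):
    c,f=K(n); p=np.atleast_2d(X)@c['R'].T+c['t']; s=p[:,:2]/p[:,2:]; r2=(s**2).sum(1,keepdims=True)
    return s*(1+c['k1']*r2)*f+[c['cx'],c['cy']]
def back(n,uv,z):
    c,f=K(n); d=(np.atleast_2d(uv)-[c['cx'],c['cy']])/f; s=d.copy()
    for _ in range(20): s=d/(1+c['k1']*(s**2).sum(1,keepdims=True))
    ray=np.c_[s,np.ones(len(s))]@c['R']; C=-c['R'].T@c['t']
    return C+ray*((z-C[2])/ray[:,2])[:,None]
E
python3 - <<'E'
import cv2
a=cv2.imread('pics/top0.png')[110:250,165:310]; cv2.imwrite('pics/top0z.png',cv2.resize(a,None,fx=4,fy=4,interpolation=cv2.INTER_CUBIC))
a=cv2.imread('pics/scene0.png')[180:300,130:320]; cv2.imwrite('pics/scene0z.png',cv2.resize(a,None,fx=4,fy=4,interpolation=cv2.INTER_CUBIC))
E
```

```text
(no output)
```

View pics/top0z.png

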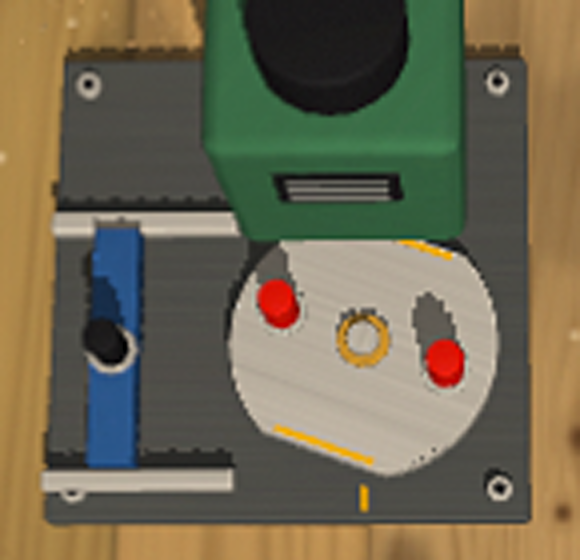

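View pics/scene0z.png

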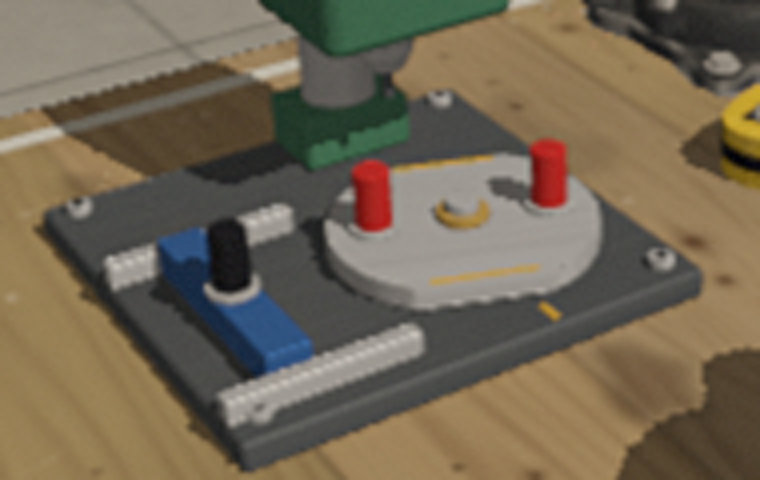

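```bash
cat > fit.py <<'E'
from h import *
from scipy.optimize import least_squares
top=dict(c1=(527,520),c2=(47,520),c3=(67,58),c4=(526,58),sl=(273,297),sr=(447,354),sp=(363,340),kn=(103,334))
sc=dict(c3=(48,213),c2=(242,447),c1=(700,270),sl=(372,168),sr=(549,147),kn=(229,226))
T={k:((np.array(v)+.5)/4-.5+[165,110]) for k,v in top.items()}
S={k:((np.array(v)+.5)/4-.5+[130,180]) for k,v in sc.items()}
def pts(p):
    x,y,a,th,g=p; c,s=np.cos(a),np.sin(a)
    q=42e-3*np.array([np.cos(th),np.sin(th)])
    J=dict(c1=(-.085,-.08,.016),c2=(-.085,.155,.016),c3=(.15,.155,.016),c4=(.15,-.08,.016),sl=(q[0],q[1],.062),sr=(-q[0],-q[1],.062),sp=(0,0,.031),kn=(-.005,.068+g,.068))
    return {k:np.array([x+c*v[0]-s*v[1],y+s*v[0]+c*v[1],v[2]]) for k,v in J.items()}
def res(p):
    P=pts(p); return np.concatenate([(proj(n,P[k])[0]-v) for n,D in(('top',T),('scene',S)) for k,v in D.items()])
if __name__=="__main__":
    s=least_squares(res,[.55,.1,0,1.2,.05],x_scale=[.1,.1,.1,.3,.02],loss='soft_l1'); print(s.x); print(res(s.x).reshape(-1,2)); P=pts(s.x)
    print({k:P[k] for k in('sl','sr','kn','sp')})
E
python3 fit.py
```

```text
[ 0.519   0.0996 -0.0054  1.2417  0.0506]
[[ 0.7164  0.3183]
 [-1.3887  0.0835]
 [-1.0038  0.0561]
 [ 0.4612 -0.282 ]
 [ 0.3186  0.2808]
 [-0.6063  0.2817]
 [ 0.0397  0.2719]
 [-0.2733  0.0515]
 [-1.3709 -1.9672]
 [-0.2241 -0.6675]
 [ 1.8689 -0.7253]
 [ 0.0778  0.0168]
 [ 0.0534 -0.7616]
 [ 0.1086 -0.5673]]
{'sl': array([0.5328, 0.1393, 0.062 ]), 'sr': array([0.5052, 0.0599, 0.062 ]), 'kn': array([0.5146, 0.2182, 0.068 ]), 'sp': array([0.519 , 0.0996, 0.031 ])}
```

```bash
python3 -m crank '{"linear":[[0,0,0],[0,0,0],[0,0,0],[0,0,0],[0,0,0],[0,0,0]],"dr":[[-0.98,0,0],[-0.98,0,0],[-0.98,0,0],[-0.98,0,0],[-0.98,0,0],[-0.98,0,0]],"grip":[0,0,0,0,0,0]}' 30
```

```text
time: 0.7
position: [0.2476, 0.5734, 0.2307]
tcp_rot: [[-0.001, -1.0, -0.006], [-0.001, -0.006, 1.0], [-1.0, 0.001, -0.001]]
ft_force: [0.5, -0.5, -0.3]
opening: 0.499
```

```bash
python3 -m crank '{"linear":[[0,0,-0.1],[0,0,-0.11],[0,-0.04,-0.11],[0,-0.04,-0.11],[0,-0.04,-0.11],[0,-0.04,-0.11],[0,-0.04,-0.11],[0,-0.04,-0.11],[0,-0.04,-0.11],[0,-0.04,-0.11]],"dr":[[0,0,0],[0,0,0],[0,0,0],[0,0,0],[0,0,0],[0,0,0],[0,0,0],[0,0,0],[0,0,0],[0,0,0]],"grip":[0,0,0,0,0,0,0,0,0,0]}'
```

```text
time: 1.7
position: [0.3771, 0.1363, 0.2313]
tcp_rot: [[0.0, -1.0, -0.003], [0.0, -0.003, 1.0], [-1.0, -0.0, 0.0]]
ft_force: [0.8, 0.4, 0.4]
opening: 0.505
```

```bash
python3 -m crank '{"linear":[[0,-0.09,-0.095],[0,-0.09,-0.095],[0,0,0],[0,0,0],[0,0,0],[0,0,0],[0,0,0],[0,0,0],[0,0,0],[0,0,0]],"dr":[[0,0,0],[0,0,-0.97],[0,0,-0.97],[0,0,-0.97],[0,0,-0.97],[0,0,-0.97],[0,0,-0.97],[0,0,-0.97],[0,0,-0.97],[0,0,-0.97]],"grip":[0,0,0,0,0,0,0,0,0,0]}'; python3 -c "
from h import *
s=read_state();print(s['joint_pos'])"
```

```text
time: 2.7
position: [0.4451, 0.0697, 0.2309]
tcp_rot: [[0.54, -0.841, -0.011], [0.014, -0.003, 1.0], [-0.841, -0.54, 0.01]]
ft_force: [-0.5, 0.5, -0.1]
opening: 0.499
[-0.1639  0.1775  2.2603  0.6314  0.1742 -2.3369]
```

```bash
python3 -m crank '{"linear":[[0,0,0],[0,0,0]],"dr":[[0,0,0],[0,0,0]],"grip":[0,0]}'; python3 -c "
from h import *
s=read_state();print(s['joint_pos'])"
```

```text
time: 2.9
position: [0.4473, 0.0694, 0.2317]
tcp_rot: [[0.541, -0.841, -0.011], [0.014, -0.003, 1.0], [-0.841, -0.541, 0.01]]
ft_force: [0.4, 0.2, -0.8]
opening: 0.501
[-0.1636  0.178   2.2551  0.6185  0.1772 -2.3233]
```

```bash
cat > d.py <<'E'
import sys
from h import *
def goal(*a):
    s=read_state(); d=np.array(a)-s['position']; print('tool frac',(s['tcp_rot'].T@d)/.4,'d',d)
if __name__=="__main__": goal(*map(float,sys.argv[1:4]))
E
python3 d.py .4565 .0585 .1335; python3 d.py .516 .060 .041
```

```text
tool frac [ 0.2186  0.1136 -0.03  ] d [ 0.0092 -0.0109 -0.0982]
tool frac [ 0.4936  0.1137 -0.0301] d [ 0.0687 -0.0094 -0.1907]
```

```bash
python3 -m crank '{"linear":[[0.06,0.04,-0.01],[0.08,0.04,-0.01],[0.08,0.034,-0.01],[0,0,0],[0,0,0]],"dr":[[0,0,0],[0,0,0],[0,0,0],[0,0,0],[0,0,0]],"grip":[0,0,0,0,0]}'; python3 - <<'E'
from h import *
print(read_state()['joint_pos'])
a=snapshot('top')[110:250,165:310,::-1];b=snapshot('scene')[150:300,130:330,::-1]
cv2.imwrite('pics/t1.png',cv2.resize(a,None,fx=4,fy=4,interpolation=cv2.INTER_CUBIC));cv2.imwrite('pics/s1.png',cv2.resize(b,None,fx=4,fy=4,interpolation=cv2.INTER_CUBIC))
E
python3 d.py .516 .060 .041
```

```text
time: 3.4
position: [0.4667, 0.0724, 0.1878]
tcp_rot: [[0.516, -0.856, -0.012], [0.014, -0.005, 1.0], [-0.856, -0.516, 0.01]]
ft_force: [0.5, 0.3, -0.2]
opening: 0.496
[-0.1394  0.3183  2.2489  1.1575  0.094  -2.8514]
tool frac [ 0.3792  0.0838 -0.0357] d [ 0.0499 -0.0123 -0.1473]
```

View pics/t1.png

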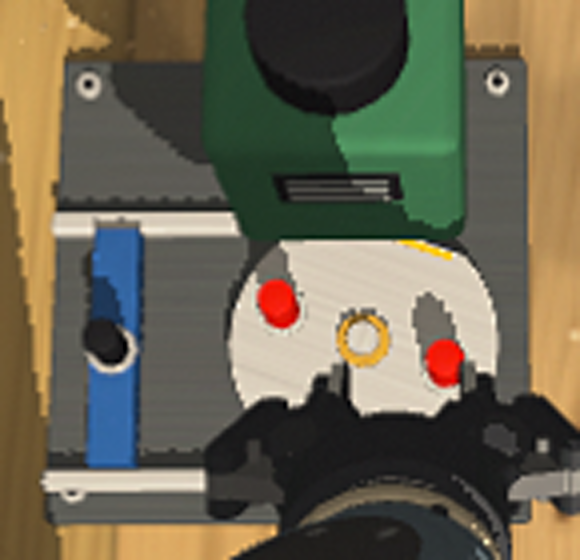

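View pics/s1.png

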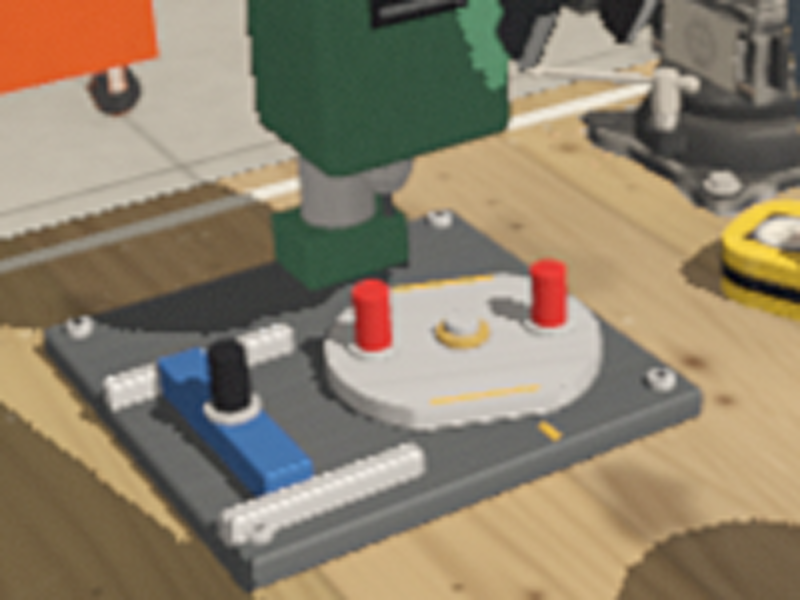

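```bash
python3 -m crank '{"linear":[[-0.05,0,0],[-0.05,0,0],[-0.05,0,0],[0,0,0],[0,0,0],[0,0,0],[0,0,0],[0,0,0],[0,0,0],[0,0,0]],"dr":[[1,0,0],[1,0,0],[1,0,0],[1,0,0],[1,0,0],[1,0,0],[1,0,0],[1,0,0],[1,0,0],[1,0,0]],"grip":[0,0,0,0,0,0,0,0,0,0]}'; python3 - <<'E'
from h import *
print(read_state()['joint_pos'])
E
```

```text
time: 4.5
position: [0.4486, 0.0741, 0.2204]
tcp_rot: [[0.521, -0.705, 0.481], [0.022, 0.575, 0.818], [-0.853, -0.416, 0.316]]
ft_force: [-0.6, 0.3, 0.2]
opening: 0.499
[-0.1514  0.2088  2.2503  0.6211  0.1738 -1.7015]
```

```bash
for i in 1; do python3 -m crank '{"linear":[[0,0,0],[0,0,0],[0,0,0],[0,0,0],[0,0,0],[0,0,0],[0,0,0],[0,0,0],[0,0,0],[0,0,0]],"dr":[[1,0,0],[1,0,0],[1,0,0],[1,0,0],[1,0,0],[1,0,0],[1,0,0],[1,0,0],[1,0,0],[1,0,0]],"grip":[0,0,0,0,0,0,0,0,0,0]}'; done
python3 -m crank '{"linear":[[0,0,0],[0,0,0],[0,0,0],[0,0,0],[0,0,0],[0,0,0],[0,0,0],[0,0,0],[0,0,0],[0,0,0]],"dr":[[1,0,0],[1,0,0],[1,0,0],[1,0,0],[1,0,0],[1,0,0],[1,0,0],[1,0,0],[1,0,0],[1,0,0]],"grip":[0,0,0,0,0,0,0,0,0,0]}'
python3 -m crank '{"linear":[[0,0,0],[0,0,0],[0,0,0],[0,0,0],[0,0,0],[0,0,0],[0,0,0],[0,0,0],[0,0,0],[0,0,0]],"dr":[[1,0,0],[1,0,0],[1,0,0],[1,0,0],[1,0,0],[1,0,0],[1,0,0],[1,0,0],[1,0,0],[1,0,0]],"grip":[0,0,0,0,0,0,0,0,0,0]}'
python3 - <<'E'
from h import *
print(read_state()['joint_pos'])
E
```

```text
time: 5.5
position: [0.4486, 0.0741, 0.2204]
tcp_rot: [[0.521, -0.23, 0.822], [0.022, 0.966, 0.257], [-0.853, -0.115, 0.509]]
ft_force: [-0.8, -0.7, -0.7]
opening: 0.503
time: 6.5
position: [0.4486, 0.0741, 0.2204]
tcp_rot: [[0.521, 0.352, 0.777], [0.022, 0.905, -0.424], [-0.853, 0.239, 0.464]]
ft_force: [-0.5, 0.3, 0.3]
opening: 0.496
time: 7.5
position: [0.4486, 0.0741, 0.2204]
tcp_rot: [[0.521, 0.769, 0.369], [0.022, 0.421, -0.907], [-0.853, 0.481, 0.202]]
ft_force: [-0.1, -0.1, 0.7]
opening: 0.499
[-0.1514  0.2089  2.2503  0.6211  0.1738  0.393 ]
```

```bash
python3 -m crank '{"linear":[[0,0,0],[0,0,0],[0,0,0],[0,0,0],[0,0,0],[0,0,0]],"dr":[[1,0,0],[1,0,0],[1,0,0],[1,0,0],[1,0,0],[1.0,0,0]],"grip":[0,0,0,0,0,0]}'
python3 -m crank '{"linear":[[0.02,0,0],[0.02,0,0],[0.02,0,0],[0.02,0,0],[0.02,0,0],[0.02,0,0],[0.02,0,0],[0.02,0,0],[0,0,0],[0,0,0]],"dr":[[0,0,0.4],[0,0,0.4],[0,0,0.4],[0,0,0],[0,0,0],[0,0,0],[0,0,0],[0,0,0],[0,0,0],[0,0,0]],"grip":[0,0,0,0,0,0,0,0,0,0]}'
python3 - <<'E'
from h import *
print(read_state()['joint_pos'])
E
python3 d.py .4565 .0585 .1335; python3 d.py .516 .060 .041
```

```text
time: 8.1
position: [0.4486, 0.0741, 0.2204]
tcp_rot: [[0.521, 0.853, 0.025], [0.022, 0.015, -1.0], [-0.853, 0.522, -0.011]]
ft_force: [0.2, -0.0, 0.4]
opening: 0.502
time: 9.1
position: [0.4781, 0.0811, 0.1791]
tcp_rot: [[0.555, 0.831, 0.037], [0.041, 0.017, -0.999], [-0.831, 0.556, -0.024]]
ft_force: [-0.3, -0.1, -0.2]
opening: 0.498
[-0.1362  0.3657  2.2681  2.1279  0.1366 -0.6925]
tool frac [ 0.0625 -0.1092  0.0573] d [-0.0216 -0.0226 -0.0456]
tool frac [ 0.3373 -0.1141  0.0646] d [ 0.0379 -0.0211 -0.1381]
```

```bash
python3 -m crank '{"linear":[[0.01,-0.03,0.02],[0.015,-0.03,0.02],[0.02,-0.03,0.02],[0.02,-0.02,0],[0,0,0],[0,0,0]],"dr":[[0,-0.3,0],[0,-0.3,0],[0,0,0],[0,0,0],[0,0,0],[0,0,0]],"grip":[0,0,0,0,0,0]}'
python3 - <<'E'
from h import *
print(read_state()['joint_pos'])
E
python3 d.py .4565 .0585 .1335; python3 d.py .516 .060 .041
```

```text
time: 9.7
position: [0.462, 0.0645, 0.1398]
tcp_rot: [[0.556, 0.831, 0.024], [0.02, 0.016, -1.0], [-0.831, 0.557, -0.007]]
ft_force: [0.5, 0.1, 0.1]
opening: 0.503
[-0.1805  0.4858  2.3551  2.7301  0.3027 -1.3433]
tool frac [ 0.0051 -0.0203  0.0147] d [-0.0055 -0.006  -0.0063]
tool frac [ 0.28   -0.0254  0.0163] d [ 0.054  -0.0045 -0.0988]
```

```bash
python3 -m crank '{"linear":[[0,-0.015,0.011],[0.03,-0.01,0.005],[0.04,0,0],[0.04,0,0],[0.04,0,0],[0.04,0,0],[0.03,0,0],[0,0,0],[0,0,0]],"dr":[[0,0,0],[0,0,0],[0,0,0],[0,0,0],[0,0,0],[0,0,0],[0,0,0],[0,0,0],[0,0,0]],"grip":[0,0,0,0,0,0,0,0,0]}'
python3 - <<'E'
from h import *
print(read_state()['joint_pos'])
a=snapshot('top')[110:250,165:310,::-1];b=snapshot('scene')[150:300,130:330,::-1]
cv2.imwrite('pics/t2.png',cv2.resize(a,None,fx=4,fy=4,interpolation=cv2.INTER_CUBIC));cv2.imwrite('pics/s2.png',cv2.resize(b,None,fx=4,fy=4,interpolation=cv2.INTER_CUBIC))
E
python3 d.py .516 .060 .041
```

```text
time: 10.6
position: [0.5023, 0.0595, 0.0607]
tcp_rot: [[0.555, 0.831, 0.024], [0.019, 0.016, -1.0], [-0.831, 0.556, -0.007]]
ft_force: [0.2, 0.7, -0.3]
opening: 0.498
[-0.1729  0.7392  2.2987  2.8948  0.4882 -1.5124]
tool frac [ 0.061  0.001 -0.   ] d [ 0.0139  0.0005 -0.0201]
```

View pics/s2.png

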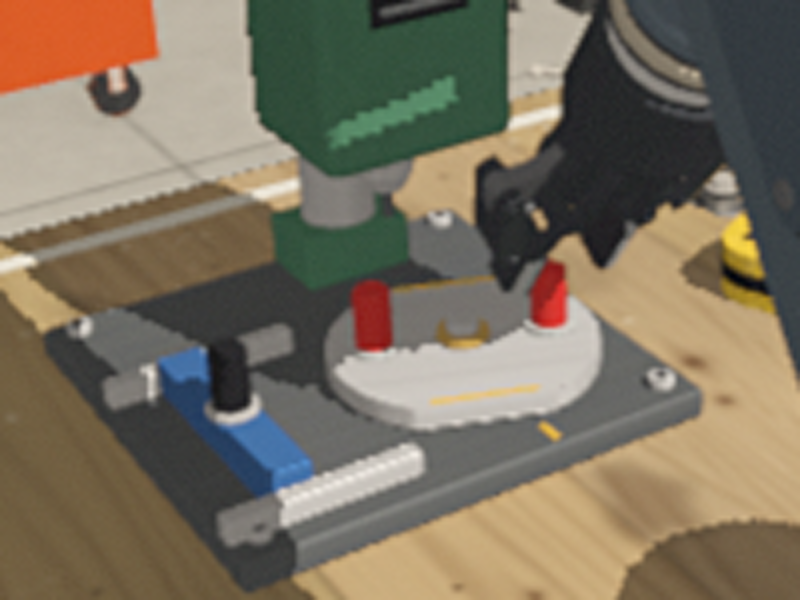

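View pics/t2.png

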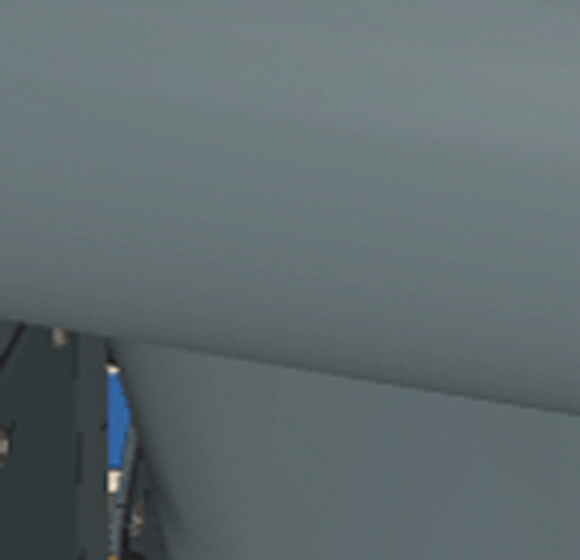

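```bash
python3 -m crank '{"linear":[[0.03,0,0],[0.03,0,0],[0,0,0],[0,0,0],[0,0,0],[0,0,0],[0,0,0],[0,0,0]],"dr":[[0,0,0],[0,0,0],[0,0,0],[0,0,0],[0,0,0],[0,0,0],[0,0,0],[0,0,0]],"grip":[0,0,0,0.3,0.8,0.8,0.8,0.8]}' 25
python3 - <<'E'
from h import *
s=read_state();print(s['joint_pos'],s['opening']*85,s['ft_force'],s['wrist_torque'])
b=snapshot('scene')[150:300,130:330,::-1]
cv2.imwrite('pics/s3.png',cv2.resize(b,None,fx=4,fy=4,interpolation=cv2.INTER_CUBIC))
E
```

```text
time: 11.5
position: [0.5156, 0.0595, 0.0405]
tcp_rot: [[0.555, 0.832, 0.023], [0.018, 0.015, -1.0], [-0.832, 0.555, -0.007]]
ft_force: [-1.1, -3.8, -2.3]
opening: 0.202
[-0.1651  0.7925  2.2666  2.9149  0.5079 -1.5248] 17.186559707620592 [-1.1309 -3.8265 -2.2943] [-0.6791  0.5292 -0.4322]
```

View pics/s3.png

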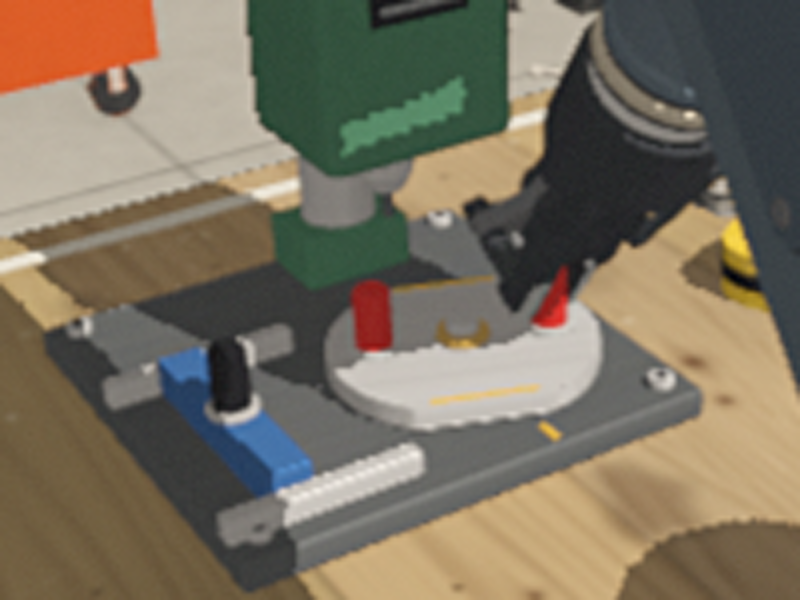

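```bash
python3 -m crank '{"linear":[[-0.0055,-0.0082,-0.0046],[-0.0055,-0.0082,-0.0046],[-0.0049,-0.0073,-0.0066],[-0.0049,-0.0073,-0.0066],[-0.004,-0.006,-0.0083],[-0.004,-0.006,-0.0083],[0,0,0],[0,0,0]],"dr":[[0,0,0],[0,0,0],[0,0,0],[0,0,0],[0,0,0],[0,0,0],[0,0,0],[0,0,0]],"grip":[0.8,0.8,0.8,0.8,0.8,0.8,0.8,0.8]}'
python3 - <<'E'
from h import *
s=read_state();print(s['joint_pos'],s['opening']*85,s['ft_force'],s['wrist_torque'])
b=snapshot('scene')[150:300,130:330,::-1]
cv2.imwrite('pics/s4.png',cv2.resize(b,None,fx=4,fy=4,interpolation=cv2.INTER_CUBIC))
E
```

```text
time: 12.35
position: [0.4924, 0.0731, 0.0404]
tcp_rot: [[0.551, 0.834, 0.015], [0.015, 0.008, -1.0], [-0.834, 0.551, -0.008]]
ft_force: [-6.2, -13.3, 2.5]
opening: 0.201
[-0.1307  0.8055  2.3181  2.9798  0.5665 -1.5515] 17.097740450503874 [ -6.209  -13.2972   2.4754] [-2.011   0.8773 -1.4315]
```

View pics/s4.png

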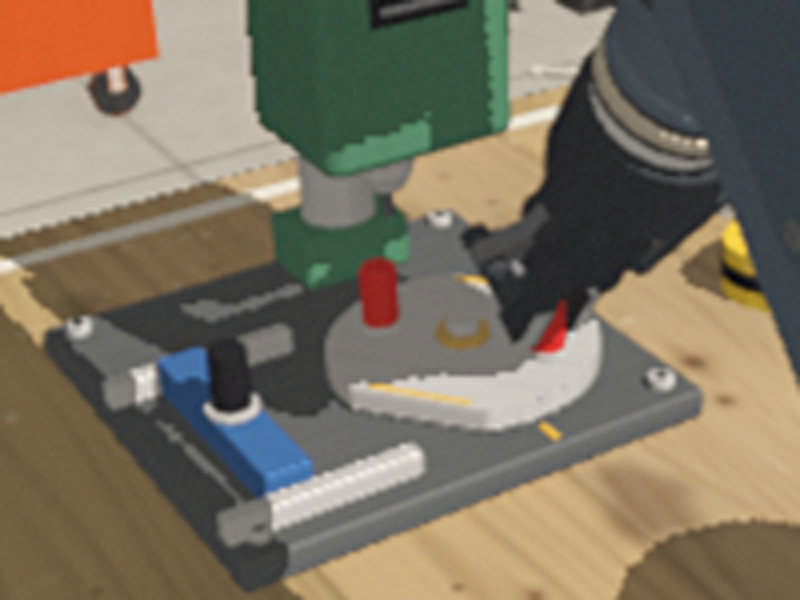

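```bash
python3 -m crank '{"linear":[[-0.003,-0.0045,-0.0096],[-0.003,-0.0045,-0.0096],[-0.0017,-0.0026,-0.0105],[-0.0017,-0.0026,-0.0105],[-0.0006,-0.0008,-0.01],[-0.0006,-0.0008,-0.01],[0,0,0],[0,0,0]],"dr":[[0,0,0],[0,0,0],[0,0,0],[0,0,0],[0,0,0],[0,0,0],[0,0,0],[0,0,0]],"grip":[0.8,0.8,0.8,0.8,0.8,0.8,0.8,0.8]}'
python3 - <<'E'
from h import *
s=read_state();print(s['joint_pos'],s['opening']*85,s['ft_force'],s['wrist_torque'])
b=snapshot('scene')[150:300,130:330,::-1]
cv2.imwrite('pics/s5.png',cv2.resize(b,None,fx=4,fy=4,interpolation=cv2.INTER_CUBIC))
E
```

```text
time: 13.2
position: [0.485, 0.0985, 0.0404]
tcp_rot: [[0.553, 0.833, 0.021], [0.018, 0.014, -1.0], [-0.833, 0.553, -0.007]]
ft_force: [-2.9, -4.5, -2.4]
opening: 0.198
[-0.056   0.8077  2.3225  3.0516  0.5744 -1.5556] 16.82201066606743 [-2.9007 -4.5017 -2.4042] [-0.8522  0.6869 -0.6824]
```

View pics/s5.png

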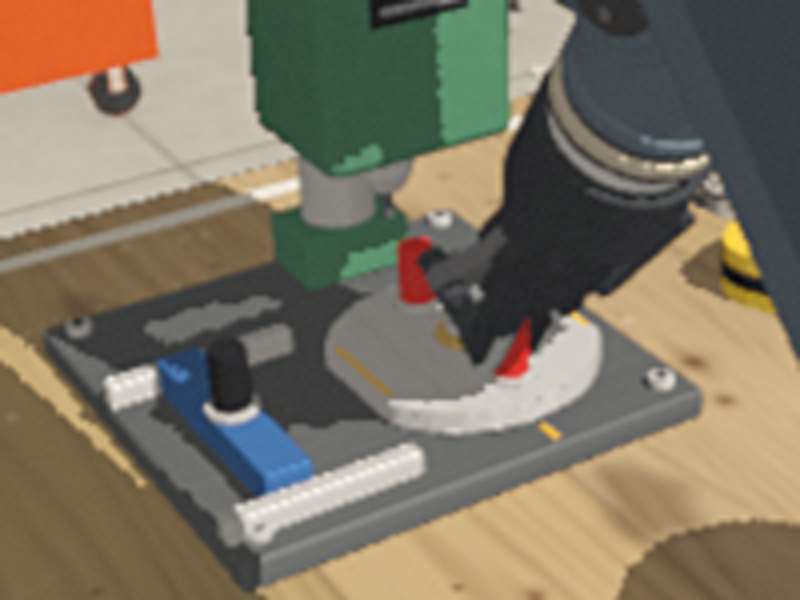

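```bash
python3 - <<'E'
from h import *
z=lambda p:(np.array(p)+.5)/4-.5+[130,150]
a=back('scene',[z((338,349)),z((389,394))],.030);d=a[0]-a[1];print(a,np.degrees(np.arctan2(d[1],d[0])))
print(back('scene',[z((417,241))],.062)-[[.519,.0996,0]])
# color: yellow pixels on the disc
im=cv2.imread('pics/s5.png')
E
python3 - <<'E'
import cv2
a=cv2.imread('pics/s5.png')[200:450,300:620]; cv2.imwrite('pics/s5z.png',cv2.resize(a,None,fx=2.4,fy=2.4,interpolation=cv2.INTER_CUBIC))
E
```

```text
[[0.5424 0.1547 0.03  ]
 [0.4937 0.1542 0.03  ]] 0.5415831476334128
[[ 0.043  -0.0004  0.062 ]]
```

View pics/s5z.png

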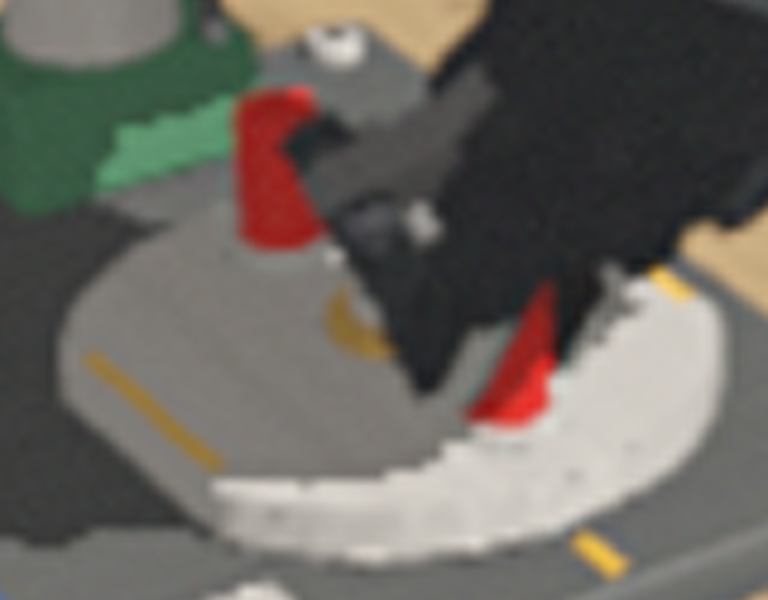

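```bash
python3 -m crank '{"linear":[[0,0,-0.002],[0,0,0],[0,0,0],[0,0,0],[0,0,0],[-0.04,0,0],[-0.06,0,0],[-0.06,0,0],[-0.06,0,0],[-0.06,0,0]],"dr":[[0,0,0],[0,0,0],[0,0,0],[0,0,0],[0,0,0],[0,0,0],[0,0,0],[0,0,0],[0,0,0],[0,0,0]],"grip":[0.8,0.8,0,0,0,0,0,0,0,0]}'
python3 - <<'E'
from h import *
s=read_state();print(s['joint_pos'],s['opening']*85,s['ft_force'])
a=snapshot('top')[110:250,165:310,::-1];b=snapshot('scene')[150:300,130:330,::-1]
cv2.imwrite('pics/t6.png',cv2.resize(a,None,fx=4,fy=4,interpolation=cv2.INTER_CUBIC));cv2.imwrite('pics/s6.png',cv2.resize(b,None,fx=4,fy=4,interpolation=cv2.INTER_CUBIC))
E
```

```text
time: 14.25
position: [0.4239, 0.0978, 0.1346]
tcp_rot: [[0.556, 0.831, 0.025], [0.02, 0.017, -1.0], [-0.831, 0.556, -0.007]]
ft_force: [0.5, 0.0, 0.5]
opening: 0.497
[-0.0744  0.509   2.4354  2.9825  0.3943 -1.5026] 42.229251914928874 [0.4752 0.0341 0.5226]
```

View pics/s6.png

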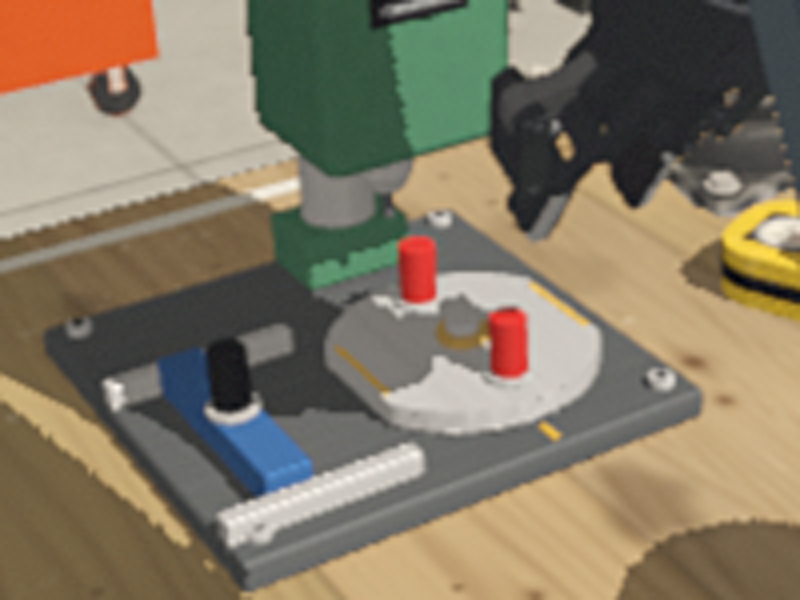

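View pics/t6.png

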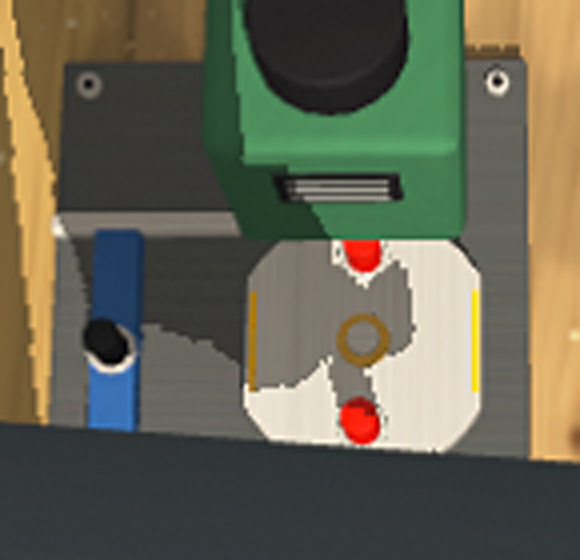

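```bash
python3 - <<'E'
from h import *
from scipy.optimize import least_squares
t=cv2.imread('pics/t6.png');
hsv=cv2.cvtColor(t,cv2.COLOR_BGR2HSV)
def ang(n,im,off,box):
    x0,y0,x1,y1=box; h=cv2.cvtColor(im,cv2.COLOR_BGR2HSV)[y0:y1,x0:x1]
    m=cv2.inRange(h,(15,130,60),(35,255,255)); ys,xs=np.nonzero(m)
    w=back(n,np.c_[xs+x0,ys+y0]/4+.125-.5+off,.030)[:,:2]
    vx,vy,cx,cy=cv2.fitLine(w.astype(np.float32),cv2.DIST_HUBER,0,1e-4,1e-4).ravel()
    if vx<0: vx,vy=-vx,-vy
    print(n,len(xs),np.degrees(np.arctan2(vy,vx)),cx,cy)
s=cv2.imread('pics/s6.png')
ang('top',t,np.array([165,110]),(238,280,265,400)); ang('top',t,np.array([165,110]),(462,280,490,400))
ang('scene',s,np.array([130,150]),(325,335,400,400)); ang('scene',s,np.array([130,150]),(525,275,600,335))
z=lambda p,o:(np.array(p)+.5)/4-.5+o
print(back('scene',[z((418,243),[130,150]),z((509,317),[130,150])],.062))
print(back('top',[z((358,410),[165,110])],.062))
E
```

```text
top 753 0.17087936 0.5197457 0.1532175
top 704 -0.1874581 0.519078 0.04595616
scene 251 -0.14971694 0.51995486 0.15428708
scene 214 -0.011324969 0.518076 0.046425655
[[0.5599 0.0998 0.062 ]
 [0.4735 0.1021 0.062 ]]
[[0.4796 0.0998 0.062 ]]
```

```bash
python3 d.py .470 .216 .131
```

```text
tool frac [ 0.0817  0.0964 -0.2918] d [ 0.0472  0.118  -0.0049]
```

```bash
python3 -m crank '{"linear":[[0.013,0.016,-0.04],[0.013,0.016,-0.05],[0.013,0.016,-0.05],[0.013,0.016,-0.05],[0.013,0.016,-0.05],[0.013,0.016,-0.05],[0,0,0],[0,0,0]],"dr":[[0,0,0],[0,0,0],[0,0,0],[0,0,0],[0,0,0],[0,0,0],[0,0,0],[0,0,0]],"grip":[0,0,0,0,0,0,0,0]}'; python3 d.py .470 .216 .131;  python3 d.py .5256 .218 .048; python3 -c "
from h import *
print(read_state()['joint_pos'])"
```

```text
time: 15.15
position: [0.471, 0.215, 0.1296]
tcp_rot: [[0.556, 0.831, 0.025], [0.019, 0.018, -1.0], [-0.831, 0.556, -0.006]]
ft_force: [0.5, 0.1, 0.1]
opening: 0.502
tool frac [-0.0043  0.     -0.0026] d [-0.001   0.001   0.0014]
tool frac [ 0.2455  0.0003 -0.0028] d [ 0.0546  0.003  -0.0816]
[ 0.2957  0.5335  2.1899  3.8943  0.2116 -2.0827]
```

```bash
python3 -m crank '{"linear":[[0.03,0,-0.003],[0.04,0,0],[0.04,0,0],[0.04,0,0],[0.04,0,0],[0,0,0],[0,0,0]],"dr":[[0,0,0],[0,0,0],[0,0,0],[0,0,0],[0,0,0],[0,0,0],[0,0,0]],"grip":[0,0,0,0,0,0,0]}';   python3 d.py .5256 .218 .048; python3 - <<'E'
from h import *
s=read_state();print(s['joint_pos'])
b=snapshot('scene')[150:300,130:330,::-1]
cv2.imwrite('pics/s7.png',cv2.resize(b,None,fx=4,fy=4,interpolation=cv2.INTER_CUBIC))
E
```

```text
time: 15.85
position: [0.5124, 0.2163, 0.0665]
tcp_rot: [[0.554, 0.832, 0.023], [0.018, 0.016, -1.0], [-0.832, 0.554, -0.006]]
ft_force: [-0.5, -0.5, -0.0]
opening: 0.501
tool frac [ 0.0569  0.002  -0.0031] d [ 0.0132  0.0017 -0.0185]
[ 0.2688  0.707   2.1277  3.6009  0.2972 -1.8034]
```

View pics/s7.png

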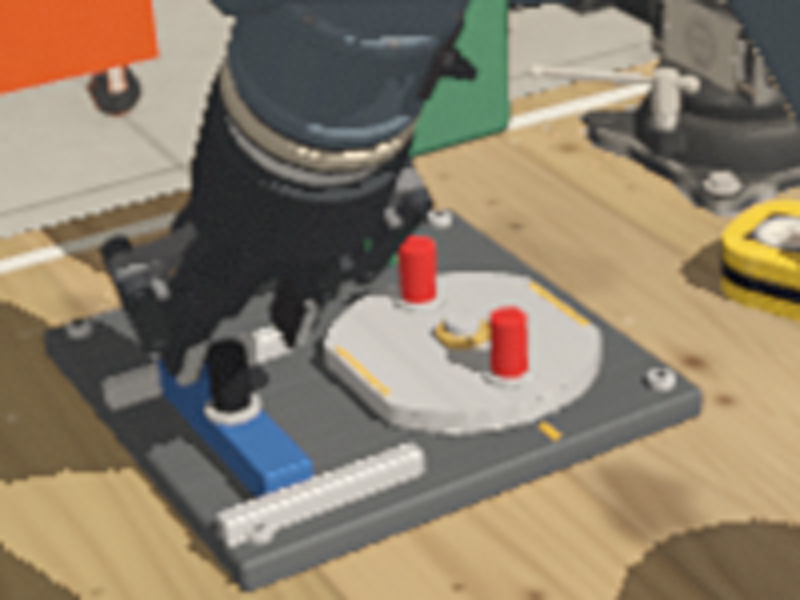

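```bash
python3 -m crank '{"linear":[[0.03,0.002,-0.003],[0.026,0,0],[0,0,0],[0,0,0],[0,0,0],[0,0,0],[0,0,0],[0,0,0]],"dr":[[0,0,0],[0,0,0],[0,0,0],[0,0,0],[0,0,0],[0,0,0],[0,0,0],[0,0,0]],"grip":[0,0,0,0.3,0.8,0.8,0.8,0.8]}' 25
python3 - <<'E'
from h import *
s=read_state();print(s['joint_pos'],s['opening']*85,s['ft_force'])
b=snapshot('scene')[150:300,130:330,::-1]
cv2.imwrite('pics/s8.png',cv2.resize(b,None,fx=4,fy=4,interpolation=cv2.INTER_CUBIC))
E
```

```text
time: 16.7
position: [0.5259, 0.219, 0.0489]
tcp_rot: [[0.555, 0.831, 0.024], [0.019, 0.016, -1.0], [-0.831, 0.556, -0.007]]
ft_force: [0.3, -0.5, -0.2]
opening: 0.197
[ 0.2657  0.7522  2.0992  3.5678  0.3132 -1.7727] 16.78601827850546 [ 0.2884 -0.5187 -0.2334]
```

View pics/s8.png

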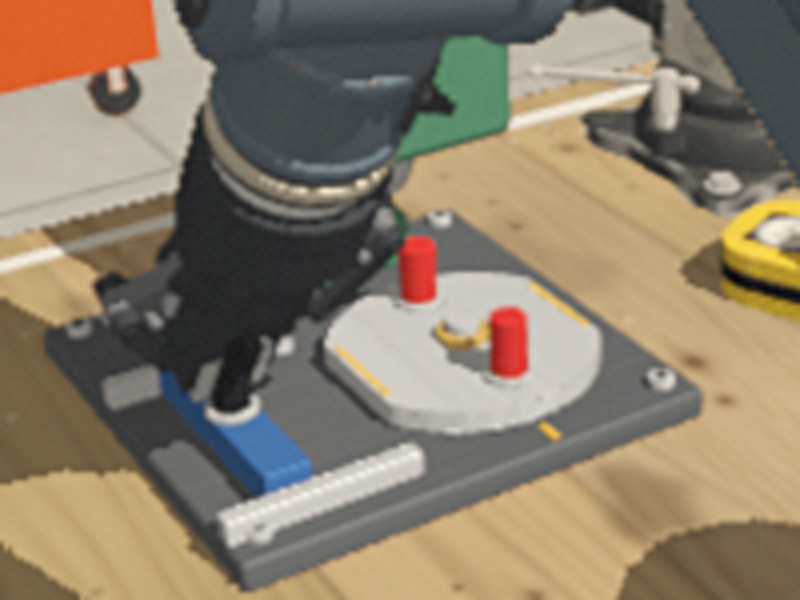

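```bash
python3 -m crank '{"linear":[[-0.0003,-0.0003,0.0125],[-0.0003,-0.0003,0.0125],[-0.0003,-0.0003,0.0125],[-0.0003,-0.0003,0.0125],[-0.0003,-0.0003,0.0125],[-0.0003,-0.0003,0.0125],[-0.0003,-0.0003,0.0125],[-0.0003,-0.0003,0.0125],[-0.0003,-0.0003,0.0125],[0,0,0]],"dr":[[0,0,0],[0,0,0],[0,0,0],[0,0,0],[0,0,0],[0,0,0],[0,0,0],[0,0,0],[0,0,0],[0,0,0]],"grip":[0.8,0.8,0.8,0.8,0.8,0.8,0.8,0.8,0.8,0.8]}' 30
python3 - <<'E'
from h import *
s=read_state();print(s['joint_pos'],s['opening']*85,s['ft_force'])
b=snapshot('scene')[150:300,130:330,::-1]
cv2.imwrite('pics/s9.png',cv2.resize(b,None,fx=4,fy=4,interpolation=cv2.INTER_CUBIC))
E
```

```text
time: 17.75
position: [0.5259, 0.173, 0.0489]
tcp_rot: [[0.556, 0.831, 0.022], [0.018, 0.014, -1.0], [-0.831, 0.556, -0.007]]
ft_force: [-0.9, -2.0, 0.8]
opening: 0.197
[ 0.1521  0.7537  2.154   3.332   0.3585 -1.6372] 16.717992681960933 [-0.9464 -2.0435  0.8094]
```

View pics/s9.png

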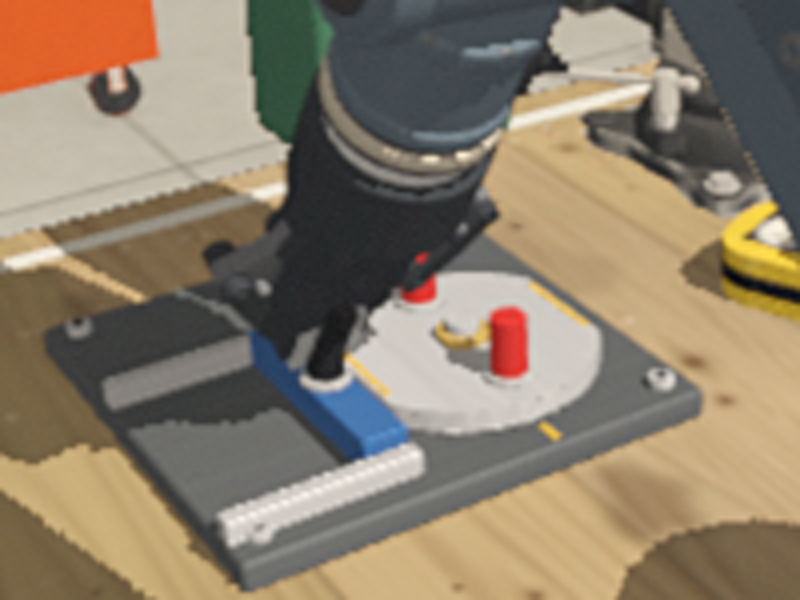

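```bash
python3 -m crank '{"linear":[[0,0,0.003],[0,0,0.003],[0,0,0.003],[0,0,0]],"dr":[[0,0,0],[0,0,0],[0,0,0],[0,0,0]],"grip":[0.8,0.8,0.8,0.8]}'
python3 -m crank '{"linear":[[0,0,0.002],[0,0,0.002],[0,0,0]],"dr":[[0,0,0],[0,0,0],[0,0,0]],"grip":[0.8,0.8,0.8]}'
```

```text
time: 18.2
position: [0.5259, 0.1704, 0.0489]
tcp_rot: [[0.556, 0.831, 0.024], [0.019, 0.016, -1.0], [-0.831, 0.556, -0.007]]
ft_force: [-0.8, 1.4, 1.8]
opening: 0.198
time: 18.5
position: [0.5259, 0.1688, 0.0489]
tcp_rot: [[0.556, 0.831, 0.024], [0.019, 0.016, -1.0], [-0.831, 0.556, -0.007]]
ft_force: [-1.8, 1.3, 3.0]
opening: 0.195
```

```bash
python3 -m crank '{"linear":[[0,0,0.002],[0,0,0.002],[0,0,0]],"dr":[[0,0,0],[0,0,0],[0,0,0]],"grip":[0.8,0.8,0.8]}'
python3 -m crank '{"linear":[[0,0,0.002],[0,0,0]],"dr":[[0,0,0],[0,0,0]],"grip":[0.8,0.8]}'
```

```text
time: 18.8
position: [0.5259, 0.1671, 0.0489]
tcp_rot: [[0.556, 0.831, 0.024], [0.019, 0.016, -1.0], [-0.831, 0.556, -0.007]]
ft_force: [-2.6, 1.5, 3.1]
opening: 0.197
time: 19.0
position: [0.5259, 0.1668, 0.0489]
tcp_rot: [[0.556, 0.831, 0.025], [0.02, 0.017, -1.0], [-0.831, 0.556, -0.007]]
ft_force: [-2.7, 4.8, 3.6]
opening: 0.199
```

```bash
python3 -m crank '{"linear":[[0,0,0.002],[0,0,0]],"dr":[[0,0,0],[0,0,0]],"grip":[0.8,0.8]}'
python3 -m crank '{"linear":[[0,0,0.002],[0,0,0]],"dr":[[0,0,0],[0,0,0]],"grip":[0.8,0.8]}'
python3 - <<'E'
from h import *
b=snapshot('scene')[150:300,130:330,::-1]
cv2.imwrite('pics/s10.png',cv2.resize(b,None,fx=4,fy=4,interpolation=cv2.INTER_CUBIC))
E
```

```text
time: 19.2
position: [0.5259, 0.1667, 0.0489]
tcp_rot: [[0.556, 0.831, 0.028], [0.021, 0.019, -1.0], [-0.831, 0.556, -0.007]]
ft_force: [-1.9, 7.9, 3.6]
opening: 0.196
time: 19.4
position: [0.5259, 0.1666, 0.0489]
tcp_rot: [[0.556, 0.831, 0.03], [0.022, 0.021, -1.0], [-0.831, 0.556, -0.007]]
ft_force: [-2.4, 11.7, 3.0]
opening: 0.197
```

View pics/s10.png

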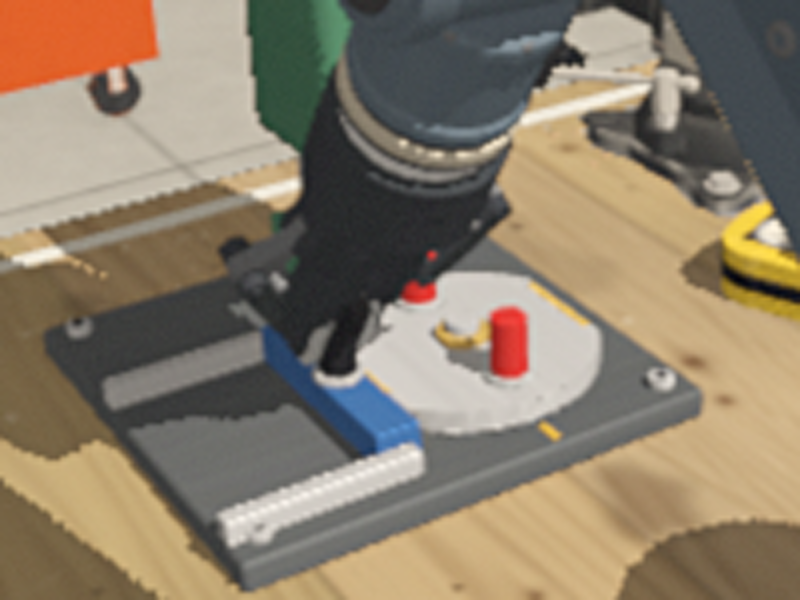

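```bash
python3 -m crank '{"linear":[[0,0,-0.003],[0,0,0],[0,0,0],[0,0,0],[0,0,0]],"dr":[[0,0,0],[0,0,0],[0,0,0],[0,0,0],[0,0,0]],"grip":[0.8,0.8,0,0,0]}'
python3 -m crank '{"linear":[[-0.04,0,0],[-0.06,0,0],[-0.06,0,0],[-0.06,0,-0.03],[0,-0.02,-0.1],[0,0,-0.1],[0,0,-0.1],[0,0,0],[0,0,0]],"dr":[[0,0,0],[0,0,0],[0,0,0],[0,0,0],[0,0,0],[0,0,0],[0,0,0],[0,0,0],[0,0,0]],"grip":[0,0,0,0,0,0,0,0,0]}'
python3 - <<'E'
from h import *
s=read_state();print(s['joint_pos'],s['opening']*85,s['ft_force'])
a=snapshot('top')[:,:,::-1];b=snapshot('scene')[150:300,130:330,::-1]
cv2.imwrite('pics/t11.png',a);cv2.imwrite('pics/s11.png',cv2.resize(b,None,fx=4,fy=4,interpolation=cv2.INTER_CUBIC))
E
```

```text
time: 19.95
position: [0.5263, 0.1655, 0.0486]
tcp_rot: [[0.556, 0.831, 0.023], [0.018, 0.015, -1.0], [-0.831, 0.556, -0.007]]
ft_force: [0.3, -0.5, -0.3]
opening: 0.502
time: 20.85
position: [0.4732, 0.253, 0.12]
tcp_rot: [[0.561, 0.827, 0.023], [0.015, 0.017, -1.0], [-0.827, 0.562, -0.002]]
ft_force: [0.4, 0.0, 0.9]
opening: 0.499
[ 0.3962  0.5712  2.137   4.151   0.2422 -2.252 ] 42.39124896488236 [0.3669 0.0237 0.9043]
```

View pics/s11.png

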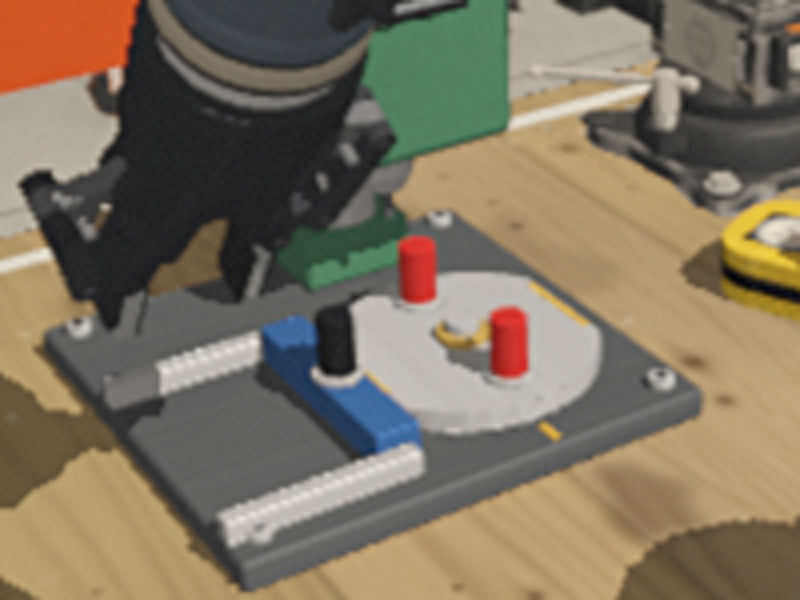

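View pics/t11.png

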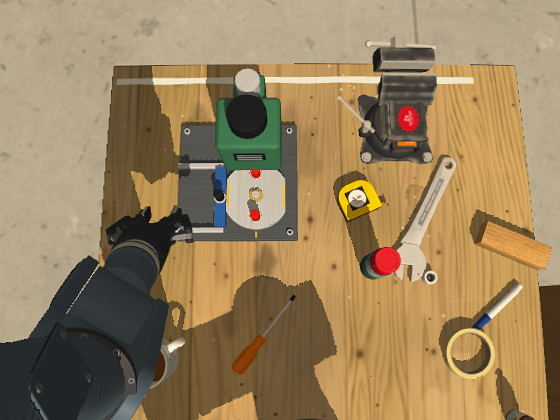

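```bash
python3 - <<'E'
from h import *
a=cv2.imread('pics/t11.png')[150:245,195:305]; cv2.imwrite('pics/t11z.png',cv2.resize(a,None,fx=6,fy=6,interpolation=cv2.INTER_CUBIC))
z=lambda p,o:(np.array(p)+.5)/4-.5+o
print(back('scene',[z((335,313),[130,150])],.068))
E
```

```text
[[0.5122 0.1686 0.068 ]]
```

View pics/t11z.png

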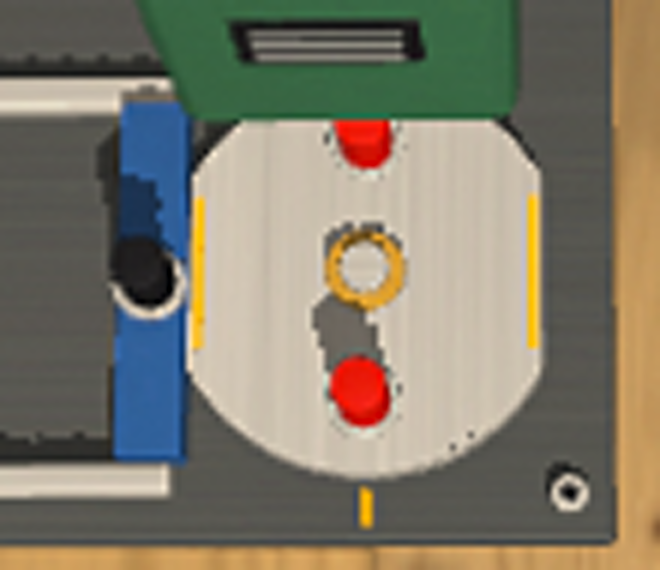

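```bash
python3 -c "
from station import *
print(hand_in())"
```

```text
the job is handed in; nothing more can be done
None
```

The disc is aligned and the bar is home against its flat. I handed the job in at about 21 s of the 54 s allowed; the hand-in gives no verdict.

- **Disc:** I turned it about 71° clockwise by the stud nearer the robot, with the bar still drawn back. After letting go, the yellow lines read between -0.19° and +0.17° in the two pictures. The jig itself is at about -0.3°, so the disc is within about 0.5° of parallel.
- **Bar:** I slid it by the knob until it came to a firm stop, with about 12 N at the wrist. I then eased off, let go and drew the arm clear. The last pictures show the bar flush along the disc's flat. The knob reads 69 mm from the spindle in jig y, against 68 mm when home, which is within camera accuracy.
- **Left alone:** The wrist showed no bump against the drilling head. In the last overhead picture the spray can and the tape measure appear unmoved. The wrist force was near zero at the end.
- **Went wrong:** On the first approach the last joint stopped on its limit, reading -2.8514 rad against -2.85, so it may have passed the range by about 0.001 rad. I turned the gripper half round and used another arm posture from there. Joint 3 also came close to its limit once, at 2.435 of 2.44 rad.

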